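# Sort the balcony bench and hold the clip open on the bulb pot's card

## Task

Sort what is lying about on the bench: the steel scoop goes right down inside the trug with the brush, the loose tulip bulb in the grey pot with the other bulbs. Then take the spring clip off the trug's rim and, squeezing its tails, hold it wide open over the top edge of the plant card in the grey pot, a jaw hanging on either side and clear of the card, so that I can slip the bulb packet in: finish like that, still squeezing and holding it, without letting it close or rest on the card. Leave the jar, clay pot, feed bottle, mug and seed tin where they stand, and keep the trug and pot upright.

Things in the scene. Friction and masses are not known exactly. Their poses are not given: they have to be found in the camera images.
- trug: Grey-green hard-silicone trug: open box 270 (x) x 180 (y) x 80 mm high, walls and floor 5 mm, loose, 0.8 kg. Origin: centre of its underside; z up. A handgrip on each long side stands 12 mm above the rim, within 51 mm of the middle. A loose 190 mm hand brush lies in it along x at about y = 52 mm. The clip starts clamped on the rim of its -x short wall, which faces the robot.
- pot: Square grey plastic pot 140 x 140 x 85 mm high, walls and floor 4 mm, loose, 0.5 kg. Origin: centre of its underside; z up. Two bulbs stand in it at about x = 30, y = +-36 mm. A stiff white plant card, fixed to the pot, stands upright just inside its +x wall: middle plane at x = 60.5 mm, 3 mm thick, 90 mm wide (y), top edge 150 mm above the underside, 65 mm above the rim.
- card_top (a point): Middle of the card's top edge. Axes as the pot's: x across the card's 3 mm thickness (away from the pot), y along the edge (the edge runs from -45 to +45 mm), z up.
- clip: Steel spring clip, 60 g, 100 mm tall, 22 mm wide (y): two mirror-image levers on a pivot, black-sleeved tails up, jaws down. Origin: on the pivot. x: direction in which tails close and jaws open; y along the pivot; z up. Starts clamped on the 5 mm trug wall, pivot 30 mm above the rim, jaws 16 mm over it. The frame is that of the -x lever (a), so it leans by half the opening.
- clip_jaw (a joint): Angle between the clip's levers, rad: 0 as on the 5 mm trug wall, -0.1 shut on itself, 0.52 at the stop, jaw tips then about 27 mm apart (0.30: 17 mm). Squeezing the tails opens it against the spring: about 4 N to begin, 9 N at the stop, at the tails' upper part. Let go, it springs shut.
- clip_tails (a point): Point midway between the clip's tails, 42 mm above the pivot: the height to squeeze at. At the start the tails lean outward: 20 mm wide over all (along x) at the pivot, 52 mm at their tops, 53 mm above the pivot. Squeezed to the stop they are nearly parallel, 23 mm wide over all, and stand 4 mm higher over the pivot. Lift only once the jaws gape.
- clip_tip_a (a point): Inner face of the -x jaw's pad, 2 mm above the jaw's lower end (44 mm below the pivot), middle of the width.
- clip_tip_b (a point): The same point on the +x jaw.
- scoop: Stainless steel scoop, 195 mm long, about 0.16 kg, lying on its bowl and the end of its handle. Origin: bottom, where bowl and handle meet; x towards the bowl's lip, z up. Bowl from x = 0 to 93 mm, 58 mm wide, 31 mm high, open upward; round handle 18 mm thick from x = 0 to -100 mm, its axis sloping from 19 mm down to 9.5 mm height.
- scoop_grip (a point): Where to grip the scoop's handle: on its axis, 35 mm behind the origin, 15.5 mm above the bench, near the centre of mass.
- scoop_tip (a point): Middle of the bowl's lip, 3 mm above the scoop's underside.
- scoop_end (a point): Rear end of the scoop's handle.
- bulb: The loose tulip bulb on the bench: brown, standing on its small flat root plate, 44 mm in diameter at 21 mm height, 48 mm tall with a pointed top, 45 g. Origin: centre of its underside; z up.
- jar: Bystander: closed glass jar, 72 mm in diameter, 100 mm high, at the back. Origin: centre of its underside.
- clay_pot: Bystander: empty terracotta pot, 90 mm in diameter, 80 mm high, at the back. Origin: centre of its underside.
- sprayer: Bystander: white plant-feed bottle, 68 mm in diameter, 170 mm high, at the back right. Origin: centre of its underside.
- cup: Bystander: white mug, 76 mm in diameter, 75 mm high, at the front right. Origin: centre of its underside.
- seed_tin: Bystander: flat closed metal tin, 64 mm in diameter, 28 mm high, in front. Origin: centre of its underside.
Not all that is in view belongs to the job. Leave any green or pink look-alike of the clip alone.

How it is judged (in metres and radians):
On the way, in this order (a step that is already met when the one before it is completed fails the run):
1. the scoop lies in the trug and the bulb in the pot (x of scoop_tip in the frame of trug between -0.135 and 0.135 m and y of scoop_tip in the frame of trug between -0.09 and 0.09 m and z of scoop_tip in the frame of trug between 0 and 0.08 m and x of scoop_end in the frame of trug between -0.135 and 0.135 m and y of scoop_end in the frame of trug between -0.09 and 0.09 m and z of scoop_end in the frame of trug between 0 and 0.08 m and x of bulb in the frame of pot between -0.07 and 0.07 m and y of bulb in the frame of pot between -0.07 and 0.07 m and z of bulb in the frame of pot between 0 and 0.08 m and linear speed of each of bulb, scoop below 0.05 m/s and angle between each of pot, trug's own z axis and vertical below 0.1 rad), for 0.2 s.
2. the clip is held gaping around the card's top edge (value of joint clip_jaw above 0.3 rad and ((x of clip_tip_a in the frame of card_top below -0.0045 m and x of clip_tip_b in the frame of card_top above 0.0045 m) or (x of clip_tip_b in the frame of card_top below -0.0045 m and x of clip_tip_a in the frame of card_top above 0.0045 m)) and x of clip_tip_a in the frame of card_top between -0.03 and 0.03 m and y of clip_tip_a in the frame of card_top between -0.035 and 0.035 m and z of clip_tip_a in the frame of card_top between -0.05 and -0.006 m and x of clip_tip_b in the frame of card_top between -0.03 and 0.03 m and y of clip_tip_b in the frame of card_top between -0.035 and 0.035 m and z of clip_tip_b in the frame of card_top between -0.05 and -0.006 m and contact force between the fingers and clip above 2 N and contact force between clip and pot below 0.2 N and linear speed of clip below 0.03 m/s), for 0.2 s.
At the end, for the whole second after the job is handed in: Scoop lies within the trug, bulb in the pot, both below the rims. Fingers squeeze the clip, jaws open (clip_jaw > 0.30), a tip on each side of the card, 3 mm or more off its face, 6 to 50 mm below its top edge, within 35 mm of its middle; clip touches neither card nor pot. Trug and pot upright (all of step 1 and all of step 2); the arm keeps its last pose, push and grip.
It fails at once if the glass jar is moved by more than 30 mm or tipped over (distance of jar from where it was at the start of the episode above 0.03 m or angle between jar's own z axis and vertical above 0.5 rad).
It fails at once if the clay pot is moved by more than 30 mm or tipped over (distance of clay_pot from where it was at the start of the episode above 0.03 m or angle between clay_pot's own z axis and vertical above 0.5 rad).
It fails at once if the feed bottle is moved by more than 30 mm or tipped over (distance of sprayer from where it was at the start of the episode above 0.03 m or angle between sprayer's own z axis and vertical above 0.5 rad).
It fails at once if the mug is moved by more than 30 mm or tipped over (distance of cup from where it was at the start of the episode above 0.03 m or angle between cup's own z axis and vertical above 0.5 rad).
It fails at once if the seed tin is moved by more than 30 mm or tipped over (distance of seed_tin from where it was at the start of the episode above 0.03 m or angle between seed_tin's own z axis and vertical above 0.5 rad).
It also fails if it takes over 72 s, if anything falls off the work surface, if the arm or the gripper's body presses on something with over 40 N, if the wrist force passes 120 N, or if a joint passes its speed limit or range.

## Robot

A 6-joint arm with a two-finger parallel gripper is mounted at the origin on the work surface. World frame = base frame: x ahead of the robot, y to its left, z up, the work surface at z = 0. Lengths are in mm, angles in rad, forces in N, time in s.
With the tool pointing down it reaches from about 375 to 925 mm from the base axis. Payload 5.7 kg.
Tool frame: the origin (TCP) lies between the finger pads; the fingertips stand 22 mm ahead of it and the grasp point (between the pads) lies 3 mm ahead of it; z points along the fingers, y is the line along which they close (so a half turn about z gives the same grasp; the last joint's range is limited). The gripper opens to 88 mm and grips with 3 to 60 N. Pads are 20 mm wide; open, the fingers measure 115 mm over their backs; the gripper's body (75 mm by 178 mm) begins 61 mm behind the grasp point.
Start: joints at [-1.334, 0.359, 1.51, -0, 1.272, -0.115], TCP at [206.737, -563.227, 244.623] pointing down, gripper open.
Joint ranges: [-2.97, 2.97], [-1.01, 2.36], [0.21, 2.38], [-0.96, 4.11], [0.2, 2.71], [-2.98, 2.98]. Speed limits (rad/s): [2.39, 2.39, 3.14, 3.14, 3.14, 3.14].

## Interface

Orientations are given as a 3x3 rotation matrix whose columns are the frame's x, y, z axes.
In Python, from plant import manip gives the robot as it stands. The module is installed in compiled form; this text tells all that it offers. Calls block until the motion is done:
- manip.move_ptp(position, orientation): joint-space move of the TCP to a pose.
- manip.movel(position, rot=None, vel=150, stop_force=None): straight line of the TCP; rot=None keeps the orientation; vel is the mean speed in mm/s. With stop_force (N) it stops when the force on the tool has changed by that much, and returns True; else False.
- manip.move_j(angles): joint-space move.
- manip.ungrasp() and manip.close_gripper(): open the fingers fully, or close them until they stop; the grip force is fixed at half the most.
- manip.hold(seconds).
- manip.ik(position, orientation): joint angles nearest the present ones, or None.
- manip.observe(): the state.
- manip.camera(name): name is "side" or "top" or "wrist"; returns a dict with "img" (400x640x3 uint8, red, green, blue), "range_z" (400x640 float32, mm along the optical axis (not along the pixel's ray), 0 where there is no reading), "fx", "fy", "cx", "cy" (pixels), "camera_from_world" (4x4, takes a point from world to camera coordinates); the wrist camera has in their place "mount" (4x4, takes a point from camera to tool coordinates, whose origin is the TCP and whose axes are the flange's). Camera axes: x right, y up, looking along -z (the intrinsics and any distortion apply to the point x, -y, -z); pixel columns grow to the right and rows downward; lengths in mm; the calibration is good to about 2 mm. A picture is of the moment at which its call begins: read the wrist's pose just before it.
A pose or a line that the arm cannot do raises manip.IKError and nothing moves.
- manip.close_job(): hands the job in; it is judged then, once.
Trained networks look in a picture, given as the dict that the camera call returned (one of the last four; its "shot" number tells which), for a name from the list of things; names that differ only in an ending like _2 or _b are one class to them, and where a whole thing is asked for, a point or a joint stands for the part that bears it (a point fixed in the world has none). Each returns a list of dicts, best first, with "conf" (0 to 1); they miss things now and then, are a little off and sometimes report something else, mostly with a low value. They report only what shows in the picture. A call takes as long as a camera call. They do not tell look-alikes from the thing itself.
- manip.masks_of(picture, target): "pixels" (400x640 bool, what is visible of it).
- manip.place_of(picture, target): "at" ([x, y, z] in mm, in world coordinates, good to about 4 mm: a listed point, or the origin of a listed thing).
The state is a dict: "time_s": time; "q": joint angles; "qvel": joint speeds; "effort": joint torques, N m; "eef_pos": TCP position; "orientation": TCP orientation; "force": force on the tool from outside, world axes, zero at the start; "ft_torque": the same for the moment, N m; "gripper_width": finger opening in mm; "grip_force": force on a finger pad.
Only numpy, scipy, OpenCV 4.12 (cv2) and the standard library are available. Lean on these libraries where they do the work, as an engineer would, in place of code of your own. Each camera call takes 0.05 s, during which the arm holds its last target. There are 200 camera calls.

## Working session

There is one attempt and no reset: what is moved stays moved. The work goes in short steps, each a Python script; the robot and the scene stay as the last script left them, time stands still between calls to the robot, and variables do not carry over. Pictures are saved under pics/ and viewed, at most 10 in all, crops included, and the job is handed in when it is done.

```bash
mkdir -p pics; cat > h.py <<'E'
import numpy as np, cv2
from plant import manip
def dep(p,u,v):
    d=p["range_z"][v,u]; x=(u-p["cx"])/p["fx"]*d; y=(v-p["cy"])/p["fy"]*d
    c=np.stack([x,-y,-d,np.ones_like(d)],-1)
    return (c@np.linalg.inv(T(p)).T)[...,:3]
def T(p):
    return p["camera_from_world"]
def cloud(p,mask=None):
    v,u=np.where((p["range_z"]>0)&(True if mask is None else mask)); return dep(p,u,v)
def save(p,n): cv2.imwrite(f"pics/{n}.png",p["img"][:,:,::-1])
def down(a): # tool y axis (closing) at angle a in world, z down
    y=np.array([np.cos(a),np.sin(a),0]); z=np.array([0,0,-1.]); return np.stack([np.cross(y,z),y,z],1)
E
python3 - <<'E'
from h import *
np.set_printoptions(precision=1,suppress=True)
names="trug pot card_top clip clip_tails clip_tip_a clip_tip_b scoop scoop_grip scoop_tip scoop_end bulb jar clay_pot sprayer cup seed_tin".split()
P={c:manip.camera(c) for c in("side","top")}
for c,p in P.items():
    save(p,c); print(c,[k for k in p if k not in("img","range_z")])
    for n in names:
        print(n,[(np.round(d["at"],0).tolist(),round(d["conf"],2)) for d in manip.place_of(p,n)[:3]])
np.savez("P.npz",**{c+k:P[c][k] for c in P for k in P[c] if k!="shot"})
cv2.imwrite("pics/both.png",np.hstack([cv2.resize(P[c]["img"],(400,250)) for c in P])[:,:,::-1])
o=manip.observe();print(o["time_s"],o["orientation"])
E
```

```text
side ['fx', 'fy', 'cx', 'cy', 'camera_from_world', 'shot']
trug [([547.0, 286.0, 4.0], 0.61)]
pot [([474.0, -324.0, 2.0], 0.93)]
card_top [([531.0, -329.0, 147.0], 0.64), ([364.0, -18.0, 2.0], 0.35)]
clip [([358.0, 412.0, 44.0], 0.85), ([419.0, 275.0, 112.0], 0.77), ([305.0, 311.0, 48.0], 0.69)]
clip_tails [([415.0, 273.0, 152.0], 0.73), ([324.0, 227.0, 86.0], 0.63), ([304.0, 316.0, 89.0], 0.63)]
clip_tip_a [([353.0, 412.0, 3.0], 0.85), ([321.0, 224.0, 4.0], 0.82), ([305.0, 319.0, 4.0], 0.72)]
clip_tip_b [([353.0, 412.0, 3.0], 0.85), ([321.0, 224.0, 4.0], 0.82), ([305.0, 319.0, 4.0], 0.72)]
scoop [([572.0, 56.0, -0.0], 0.92)]
scoop_grip [([541.0, 68.0, 17.0], 0.58)]
scoop_tip [([661.0, 37.0, 2.0], 0.58)]
scoop_end [([475.0, 83.0, 9.0], 0.79), ([541.0, 63.0, 17.0], 0.51)]
bulb [([522.0, -90.0, -1.0], 0.53)]
jar [([775.0, -67.0, -4.0], 0.74), ([362.0, -22.0, 2.0], 0.48)]
clay_pot [([758.0, 63.0, 2.0], 0.76), ([362.0, -16.0, 1.0], 0.38), ([663.0, 35.0, 2.0], 0.37)]
sprayer [([760.0, -229.0, -0.0], 0.62)]
cup [([319.0, -296.0, -2.0], 0.82)]
seed_tin [([362.0, -20.0, 5.0], 0.64)]
top ['fx
[... 444 characters left out ...]
225.0, 3.0], 0.6), ([362.0, 412.0, 1.0], 0.56)]
clip_tip_b [([310.0, 316.0, -1.0], 0.68), ([322.0, 225.0, 3.0], 0.6), ([362.0, 412.0, 1.0], 0.56)]
scoop [([572.0, 57.0, -1.0], 0.6)]
scoop_grip [([536.0, 64.0, 18.0], 0.57), ([522.0, -90.0, -1.0], 0.57)]
scoop_tip [([660.0, 36.0, 3.0], 0.8)]
scoop_end [([475.0, 84.0, 10.0], 0.77), ([659.0, 37.0, 6.0], 0.55)]
bulb [([524.0, -86.0, -4.0], 0.74)]
jar [([776.0, -64.0, 3.0], 0.79), ([416.0, 270.0, 150.0], 0.7)]
clay_pot [([754.0, 63.0, 3.0], 0.79), ([524.0, -90.0, -2.0], 0.64)]
sprayer [([760.0, -226.0, 3.0], 0.98)]
cup [([320.0, -294.0, -2.0], 0.66)]
seed_tin [([366.0, -23.0, -0.0], 0.76)]
1.8 [[ 0.9  0.3 -0. ]
 [ 0.3 -0.9  0. ]
 [ 0.  -0.  -1. ]]
```

View pics/top.png

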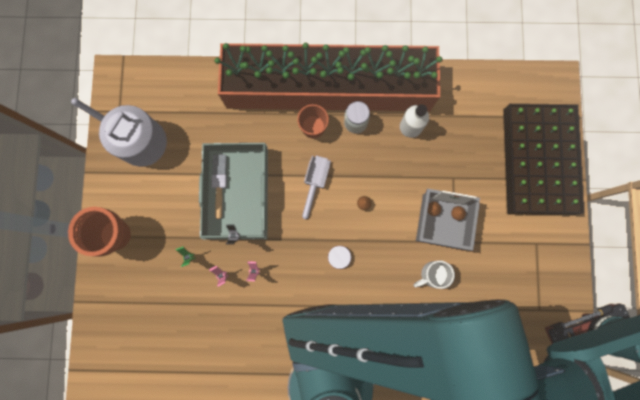

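View pics/side.png

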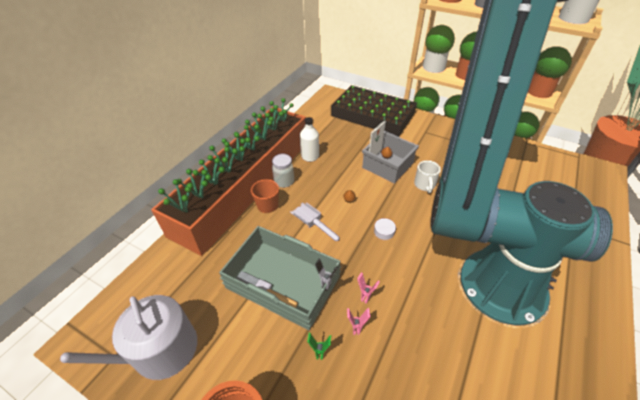

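The trug is at top-image (233,190) and the pot at (450,218). The real black clip is on the trug's near rim at (233,233). The scoop is at (317,185) and the bulb at (364,203), and the pink and green look-alikes lie at rows 255–275. Next I'll measure the yaws and heights from the depth of both views.

```bash
python3 - <<'E'
from h import *
np.set_printoptions(precision=1,suppress=True)
Z=np.load("P.npz")
for c in("side","top"):
    p={k[len(c):]:Z[k] for k in Z if k.startswith(c)}
    C=cloud(p)
    def box(x,y,z): return C[np.all([(C[:,i]>r[0])&(C[:,i]<r[1]) for i,r in enumerate((x,y,z))],0)]
    print(c)
    t=box((390,720),(160,400),(60,88)); print("trug",len(t),cv2.minAreaRect(t[:,:2].astype(np.float32)),np.median(t[:,2]))
    t=box((370,580),(-430,-220),(65,95)); print("pot",len(t),cv2.minAreaRect(t[:,:2].astype(np.float32)),np.median(t[:,2]))
    t=box((450,620),(-430,-230),(110,170)); print("card",len(t),t.mean(0) if len(t) else 0,t[:,2].max(), cv2.fitLine(t[:,:2].astype(np.float32),cv2.DIST_HUBER,0,.01,.01).ravel(), t.min(0),t.max(0))
    t=box((380,460),(240,310),(98,180)); print("clip",len(t),t.mean(0),t.min(0),t.max(0))
    t=box((450,690),(0,120),(5,60)); print("scoop",len(t),t[:,2].max(),cv2.minAreaRect(t[:,:2].astype(np.float32)))
    t=box((490,560),(-130,-50),(6,80)); print("bulb",len(t),t.mean(0),t.min(0),t.max(0))
E
```

```text
side
trug 1320 ((545.1376953125, 288.5813903808594), (277.7736511230469, 184.9916534423828), 1.5684466361999512) 74.65563462265902
pot 567 ((473.7423095703125, -320.0852355957031), (153.4867401123047, 149.55679321289062), 80.31604766845703) 80.45584957114318
card 126 [ 533.1 -326.6  131.6] 151.23423791155267 [   0.2    1.   532.9 -327. ] [ 525.  -375.7  110. ] [ 543.  -284.3  151.2]
clip 227 [420.6 276.  133.8] [389.7 262.2  99.9] [441.7 286.9 165.6]
scoop 424 33.566251254019676 ((566.765380859375, 62.40727233886719), (61.364830017089844, 189.43898010253906), 75.8513412475586)
bulb 121 [519.2 -79.7  30. ] [ 501.3 -103.7    6. ] [542.2 -66.2  49.2]
top
trug 784 ((544.8932495117188, 285.5214538574219), (276.85845947265625, 186.82180786132812), 1.737714171409607) 78.28171203585612
pot 733 ((473.46795654296875, -322.172119140625), (149.81146240234375, 148.49986267089844), 80.68569946289062) 84.2903559929839
card 134 [ 532.6 -330.4  136.3] 155.75229008334668 [   0.2    1.   533.6 -323.3] [ 524.4 -376.6  110.4] [ 541.5 -287.2  155.8]
clip 180 [415.8 270.9 135.9] [388.9 258.7 105.6] [439.3 283.7 169.8]
scoop 756 39.96671351911186 ((570.0196533203125, 61.34095001220703), (117.92636108398438, 238.50515747070312), 88.60549926757812)
bulb 197 [520.6 -89.8  31. ] [ 490.4 -127.1    6. ] [556.7 -50.4  56.4]
```

```bash
cat >> h.py <<'E'
def best(pos,a):
    c=[(abs(q[5]),R) for R in (down(a),down(a+np.pi)) if (q:=manip.ik(pos,R)) is not None]
    return min(c,key=lambda t:t[0])[1]
def wplace(names,n=1):
    o=manip.observe(); p=manip.camera("wrist")
    for k in names: print(k,[(np.round(d["at"],1).tolist(),round(d["conf"],2)) for d in manip.place_of(p,k)[:2]])
    return o,p
def st(s=""):
    o=manip.observe(); print(s,"t %.2f"%o["time_s"],"pos",np.round(o["eef_pos"],1),"F",np.round(o["force"],1),"w %.1f g %.1f"%(o["gripper_width"],o["grip_force"]),"q6 %.2f"%o["q"][5])
E
python3 - <<'E'
from h import *
a=np.deg2rad(-14.25+90)
P=[538,67.5,180]
R=best(P,a); manip.move_ptp(P,R); st()
o,p=wplace(["scoop_grip","scoop_tip","scoop_end","bulb","scoop"]); save(p,"w1"); print(p["mount"].round(2).tolist())
E
```

```text
t 4.33 pos [538.3  66.7 180.1] F [ 0.5 -0.7  0.5] w 87.9 g 0.0 q6 -1.32
scoop_grip [([536.8, 67.6, 15.8], 0.9)]
scoop_tip [([660.5, 40.5, 4.1], 0.64)]
scoop_end [([477.9, 83.6, 13.3], 0.56)]
bulb [([520.6, -89.1, 2.4], 0.69), ([758.2, 62.8, 0.7], 0.51)]
scoop [([573.8, 61.0, -1.2], 0.73)]
[[0.0, 0.96, 0.28, 77.76], [1.0, -0.0, 0.0, -1.04], [0.0, 0.28, -0.96, -140.05], [0.0, 0.0, 0.0, 1.0]]
```

View pics/w1.png

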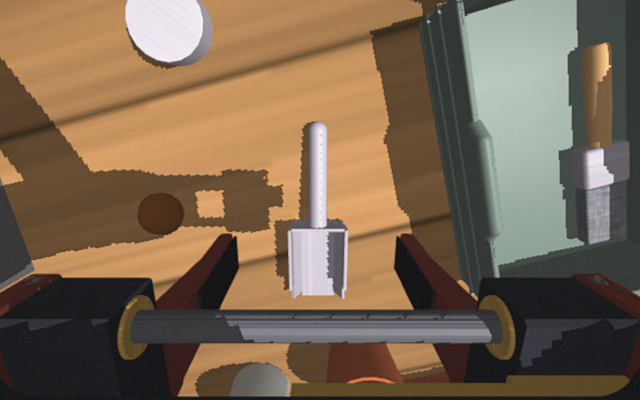

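```bash
python3 - <<'E'
from h import *
R=manip.observe()["orientation"]
manip.movel([537.5,67.3,26],R,vel=200,stop_force=15); st("down")
manip.close_gripper(); st("closed")
manip.movel([537.5,67.3,150],vel=250); st("up")
rot=np.deg2rad(1.65+14.25); c,s=np.cos(rot),np.sin(rot)
Rz=np.array([[c,-s,0],[s,c,0],[0,0,1]]); R2=Rz@R
manip.movel([531,260,150],R2,vel=250); st("over")
manip.movel([531,260,39],vel=150,stop_force=12); st("in")
manip.ungrasp(); st("rel")
manip.movel([531,260,170],vel=250)
a=np.deg2rad(80.5)
P=[520.8,-89.3,140]; manip.move_ptp(P,best(P,a)); st("bulb")
o,p=wplace(["bulb"]); save(p,"w2"); save(manip.camera("top"),"top2")
E
```

```text
down t 5.55 pos [538.2  67.3  26.6] F [-0.4 -0.3  0.6] w 87.9 g 0.0 q6 -1.32
closed t 6.63 pos [537.5  67.3  26. ] F [ 0.2  1.  -0.6] w 17.4 g 30.0 q6 -1.32
up t 7.28 pos [536.7  67.3 149.3] F [ 0.   0.2 -2.4] w 17.4 g 30.0 q6 -1.32
over t 8.21 pos [530.4 258.9 149. ] F [ 0.4  0.2 -1.7] w 17.2 g 30.0 q6 -1.26
in t 9.10 pos [531.8 259.9  39.7] F [ 0.5  0.5 -1.2] w 17.2 g 30.0 q6 -1.26
rel t 10.26 pos [531.2 260.5  39. ] F [ 0.5  4.4 -1.7] w 87.4 g 2.1 q6 -1.26
bulb t 13.22 pos [520.7 -89.  139.7] F [-0.4 -0.2  0.1] w 87.6 g 0.0 q6 1.44
bulb [([522.7, -88.6, 3.0], 0.59)]
```

View pics/top2.png

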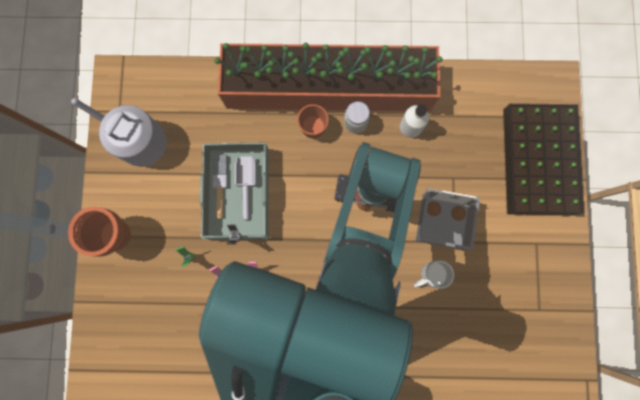

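Image top2 shows the scoop lying in the trug at (247,185), beside the brush, with the clip still on the rim at (234,233).

```bash
python3 - <<'E'
from h import *
manip.movel([521.3,-89,25],vel=200,stop_force=15); st("down")
manip.close_gripper(); st("closed")
manip.movel([521.3,-89,150],vel=250); st("up")
manip.movel([444.4,-318,150],vel=250)
manip.movel([444.4,-318,38],vel=150,stop_force=12); st("in")
manip.ungrasp(); st("rel")
manip.movel([444.4,-318,220],vel=250)
o,p=wplace(["bulb","pot","card_top"])
P=[417,273,270]; a=np.deg2rad(1.65)
manip.move_ptp(P,best(P,a)); st("clip")
o,p=wplace(["clip","clip_tails"]); save(p,"w3")
np.savez("w3.npz",pos=o["eef_pos"],R=o["orientation"],**{k:p[k] for k in p})
p=manip.camera("top"); C=cloud(p)
def box(x,y,z): return C[np.all([(C[:,i]>r[0])&(C[:,i]<r[1]) for i,r in enumerate((x,y,z))],0)]
for n,x,y,z in(("pot",(370,580),(-430,-220),(65,95)),("card",(450,620),(-430,-230),(110,170)),("trug",(390,720),(160,400),(60,88))):
    t=box(x,y,z)[:,:2].astype(np.float32); print(n,len(t),cv2.minAreaRect(t))
save(p,"top3")
cv2.imwrite("pics/c.png",np.hstack([cv2.resize(p["img"][110:260,180:500],(640,300)),])[:,:,::-1])
E
```

```text
down t 14.00 pos [519.3 -88.3  22.4] F [-0.2 -0.4  7.2] w 88.0 g 3.6 q6 1.44
closed t 14.79 pos [519.7 -88.6  22.4] F [-0.2 -0.9  5.4] w 41.3 g 31.1 q6 1.44
up t 15.46 pos [520.7 -88.8 149.5] F [-0.5  0.2 -0.3] w 42.1 g 30.0 q6 1.44
in t 17.48 pos [ 445.  -318.1   38.6] F [-1.  -0.3 -0.5] w 42.0 g 30.0 q6 0.99
rel t 18.32 pos [ 444.4 -318.    38. ] F [ 0.9 -1.   0. ] w 87.8 g 0.0 q6 0.99
bulb [([447.9, -320.5, 6.4], 0.93)]
pot [([473.7, -321.1, -0.6], 0.74)]
card_top [([535.2, -330.8, 149.7], 0.72)]
clip t 21.52 pos [417.5 272.4 269.9] F [ 0.  -0.8  0.3] w 87.6 g 0.0 q6 0.41
clip [([304.6, 316.3, 44.6], 0.67), ([358.4, 409.8, 47.3], 0.66)]
clip_tails [([318.2, 223.2, 88.6], 0.91), ([306.1, 314.2, 87.2], 0.83)]
pot 725 ((473.517333984375, -323.09161376953125), (151.4115447998047, 148.67984008789062), 80.7735366821289)
card 134 ((532.9799194335938, -332.1488342285156), (89.85783386230469, 4.766556739807129), 80.81460571289062)
trug 579 ((545.00341796875, 281.0262756347656), (277.02685546875, 183.34075927734375), 1.794859528541565)
```

View pics/c.png

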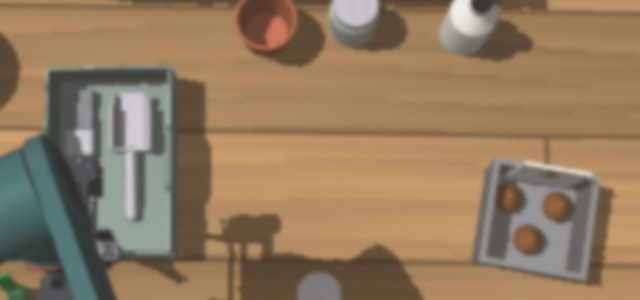

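View pics/w3.png

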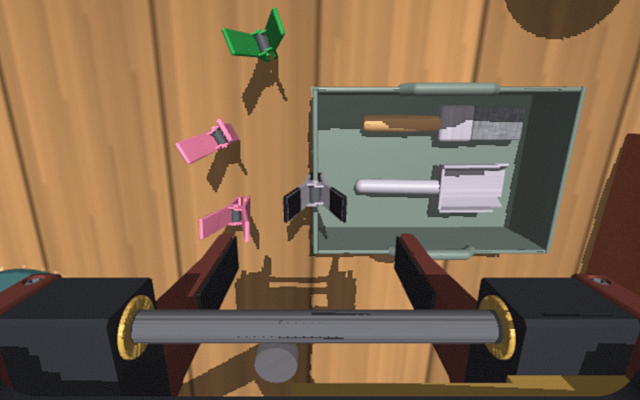

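The bulb sits in the pot with the other two and the scoop is in the trug. The black clip on the rim is at wrist pixel (316,197). I'll measure it from the wrist depth.

```bash
python3 - <<'E'
from h import *
np.set_printoptions(precision=1,suppress=True)
Z=np.load("w3.npz")
def wc(Z):
    M=np.eye(4); M[:3,:3]=Z["R"]; M[:3,3]=Z["pos"]
    p={k:Z[k] for k in("range_z","fx","fy","cx","cy")}; p["camera_from_world"]=np.linalg.inv(M@Z["mount"]); return cloud(p)
C=wc(Z)
def box(x,y,z): return C[np.all([(C[:,i]>r[0])&(C[:,i]<r[1]) for i,r in enumerate((x,y,z))],0)]
for lo,hi in((95,175),(95,120),(120,140),(140,152),(152,160),(160,175)):
    t=box((370,465),(230,310),(lo,hi)); print(lo,hi,len(t), t.min(0),t.max(0),t.mean(0)) if len(t) else 0
t=box((370,465),(230,310),(120,175)); a=t[t[:,0]<417]; b=t[t[:,0]>=417]
print("a",a.mean(0),"b",b.mean(0))
for s in(a,b): print(cv2.minAreaRect(s[:,:2].astype(np.float32)))
t=box((395,720),(160,400),(73,88)); print("trug",cv2.minAreaRect(t[:,:2].astype(np.float32)))
E
```

```text
95 175 1703 [389.9 256.6  95.9] [442.4 282.3 165.2] [416.1 270.5 137.9]
95 120 490 [402.7 256.6  95.9] [428.2 282.3 120. ] [415.8 270.7 114. ]
120 140 375 [398.1 257.9 120. ] [433.5 281.5 139.9] [416.3 270.6 130. ]
140 152 286 [394.  257.5 140. ] [437.4 281.4 152. ] [415.9 270.6 146. ]
152 160 209 [392.  257.7 152.2] [439.8 281.4 160. ] [416.7 270.8 156.1]
160 175 343 [389.9 256.6 160.1] [442.4 281.7 165.2] [416.3 269.9 162.9]
a [398.4 269.9 147.7] b [434.1 270.9 147.5]
((398.9420166015625, 268.8172607421875), (17.63847541809082, 23.585729598999023), 3.7008657455444336)
((434.03778076171875, 269.9429626464844), (16.94512367248535, 23.22743034362793), 2.084282636642456)
trug ((545.638916015625, 283.21051025390625), (276.55889892578125, 185.32643127441406), 1.5268566608428955)
```

```bash
python3 - <<'E'
from h import *
R=best([416.1,269.8,270],np.deg2rad(1.7))
manip.movel([416.1,269.8,270],R,vel=150); 
manip.movel([416.1,269.8,155],vel=150,stop_force=12); st("down")
manip.close_gripper(); st("closed")
manip.hold(0.3); st()
manip.movel([416.1,269.8,200],vel=60,stop_force=10); st("up")
manip.movel([416.1,269.8,275],vel=150); st("up2")
o,p=wplace(["clip","clip_tip_a","clip_tip_b"]); np.savez("w4.npz",pos=o["eef_pos"],R=o["orientation"],**{k:p[k] for k in p}); save(p,"w4")
s=manip.camera("side"); save(s,"s4")
for k in ("clip","clip_tip_a"): print(k,[(np.round(d["at"],1).tolist(),round(d["conf"],2)) for d in manip.place_of(s,k)[:4]])
cv2.imwrite("pics/c4.png",np.hstack([p["img"][::1,160:480],cv2.resize(s["img"][150:300,250:370],(320,400))])[:,:,::-1])
E
```

```text
down t 22.89 pos [416.7 270.1 155.6] F [0.4 0.9 0.1] w 88.0 g 0.0 q6 0.41
closed t 23.91 pos [416.1 269.8 155. ] F [-0.1  0.5 -0.7] w 22.4 g 30.0 q6 0.41
 t 24.21 pos [416.1 269.8 155. ] F [0.2 0.3 0.3] w 22.5 g 30.0 q6 0.41
up t 25.11 pos [415.9 269.7 199.8] F [ 0.2 -0.  -0.3] w 22.5 g 30.0 q6 0.41
up2 t 25.76 pos [415.6 269.6 274.2] F [-0.  -0.2 -1.6] w 22.2 g 30.0 q6 0.41
clip [([417.1, 270.8, 227.2], 0.95), ([303.2, 312.4, 46.5], 0.89)]
clip_tip_a [([359.3, 413.8, 4.7], 0.96), ([356.5, 412.5, 4.5], 0.95)]
clip_tip_b [([359.3, 413.8, 4.7], 0.96), ([356.5, 412.5, 4.5], 0.95)]
clip [([320.1, 221.6, 44.8], 0.82), ([413.8, 268.8, 230.0], 0.73), ([303.9, 314.4, 49.9], 0.69), ([358.1, 412.9, 46.3], 0.65)]
clip_tip_a [([327.0, 224.7, 0.6], 0.69), ([401.0, 265.0, 182.5], 0.63), ([355.3, 415.9, 1.9], 0.62), ([355.8, 412.9, 2.5], 0.58)]
```

View pics/c4.png

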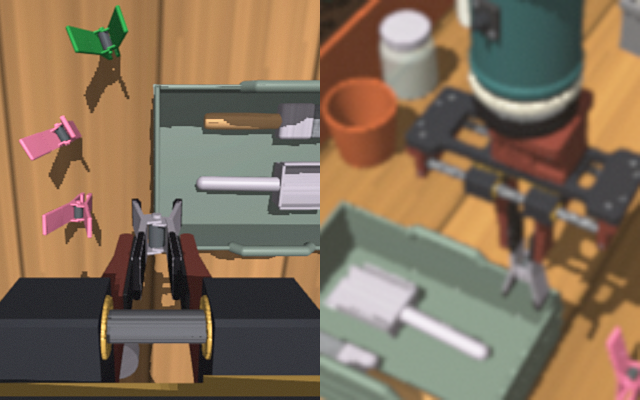

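The clip hangs open and centred between the fingers, with its jaws at (155,205) in the wrist crop. The width of 22 mm means it is at the stop. Next I'll go above the card and measure card and jaws in the same wrist view.

```bash
python3 - <<'E'
from h import *
np.set_printoptions(precision=1,suppress=True)
manip.movel([416.1,269.8,310],vel=150)
P=[533.5,-332,275]; manip.move_ptp([533.5,-332,310],best(P,np.deg2rad(-9.2))); st()
manip.movel(P,vel=100); manip.hold(.3); st()
o,p=wplace(["clip","clip_tip_a","card_top"]); save(p,"w5"); print(o["orientation"])
M=np.eye(4); M[:3,:3]=o["orientation"]; M[:3,3]=o["eef_pos"]
p["camera_from_world"]=np.linalg.inv(M@p["mount"]); C=cloud(p)
yaw=np.deg2rad(-9.2); A=np.array([[np.cos(yaw),np.sin(yaw)],[-np.sin(yaw),np.cos(yaw)]])
L=np.c_[(C[:,:2]-o["eef_pos"][:2])@A.T,C[:,2]]   # tool-centred, pot axes
def box(x,y,z): return L[np.all([(L[:,i]>r[0])&(L[:,i]<r[1]) for i,r in enumerate((x,y,z))],0)]
t=box((-20,20),(-70,70),(105,165)); print("card",len(t),t.min(0),t.max(0)); print(cv2.minAreaRect(t[:,:2].astype(np.float32)))
e=t[t[:,2]>144]; print("edge",len(e),e.mean(0),np.percentile(e,[3,97],axis=0),np.polyfit(e[:,1],e[:,0],1))
for z in range(170,250,10):
    t=box((-40,40),(-15,15),(z,z+10)); print(z,len(t),(t.min(0),t.max(0)) if len(t) else "")
s=manip.camera("top"); save(s,"t5"); C=cloud(s); t=C[(C[:,2]>110)&(C[:,2]<160)&(abs(C[:,0]-533)<40)&(abs(C[:,1]+332)<60)]; print("top card",len(t),t.mean(0) if len(t) else 0)
E
```

```text
t 28.68 pos [ 533.9 -330.9  310.1] F [-0.3  0.6 -0.1] w 22.1 g 30.0 q6 -0.51
 t 29.48 pos [ 533.8 -332.3  275.7] F [ 0.1  1.2 -0.8] w 21.9 g 30.0 q6 -0.51
clip [([535.8, -332.2, 225.4], 0.59)]
clip_tip_a [([519.8, -324.5, 182.7], 0.74), ([549.3, -335.1, 187.7], 0.68)]
card_top [([534.1, -333.5, 150.6], 0.81)]
[[ 0.2  1.   0. ]
 [ 1.  -0.2 -0. ]
 [-0.   0.  -1. ]]
card 272 [ -1.  -11.6 111.5] [  1.8  45.1 152.1]
((0.35496997833251953, 16.754295349121094), (2.7339229583740234, 56.75053024291992), 0.07711557298898697)
edge 245 [  0.2  19.1 149.9] [[ -1.   -9.4 148.7]
 [  1.6  43.9 151.3]] [0.  0.1]
170 0 
180 95 (array([-18.7, -11.9, 181.8]), array([ 19.9,  10.4, 190. ]))
190 175 (array([-17.4, -12.2, 190. ]), array([ 18.6,  10.5, 200. ]))
200 147 (array([-15.4, -12. , 200. ]), array([ 16.5,  10.4, 210. ]))
210 132 (array([-13.4,  -8.9, 210.1]), array([ 14.3,  10.5, 219.9]))
220 426 (array([-11.4, -11. , 220. ]), array([ 12.2,  12.5, 230. ]))
230 527 (array([ -9.7, -12.1, 230. ]), array([ 10.1,  10.7, 240. ]))
240 146 (array([-10. , -11.7, 240. ]), array([ 10.5,  10.5, 249.9]))
top card 65 [ 536.5 -307.   135.9]
```

View pics/w5.png

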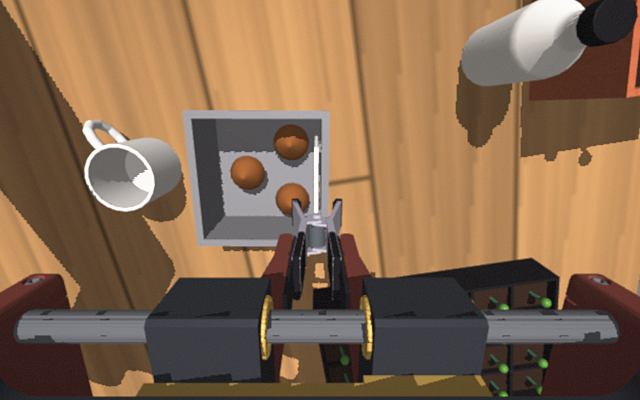

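The card's edge runs at column 318 (rows 135–215), midway between the jaws at (302,205) and (338,205), so they are aligned to about 0.2 mm. I'll descend with a force guard.

```bash
python3 - <<'E'
from h import *
np.set_printoptions(precision=1,suppress=True)
print(manip.movel([533.4,-332,220],vel=50,stop_force=4)); st()
manip.hold(.5); st()
o=manip.observe(); p=manip.camera("wrist"); save(p,"w6")
M=np.eye(4); M[:3,:3]=o["orientation"]; M[:3,3]=o["eef_pos"]
p["camera_from_world"]=np.linalg.inv(M@p["mount"]); C=cloud(p)
yaw=np.deg2rad(-9.2); A=np.array([[np.cos(yaw),np.sin(yaw)],[-np.sin(yaw),np.cos(yaw)]])
L=np.c_[(C[:,:2]-o["eef_pos"][:2])@A.T,C[:,2]]
f=lambda m:(m.sum(),L[m].min(0),L[m].max(0))
x,y,z=L.T
print("card",f((abs(x)<6)&(y>14)&(y<50)&(z>135)&(z<156)))
print("jaws",f((abs(x)<25)&(abs(y)<13)&(abs(x)>6)&(z>120)&(z<145)))
s=manip.camera("side"); print("bulb",[np.round(d["at"]).tolist() for d in manip.place_of(s,"bulb")][:4], "pot",[np.round(d["at"]).tolist() for d in manip.place_of(s,"pot")][:1], "scoop",[np.round(d["at"]).tolist() for d in manip.place_of(s,"scoop_end")][:1])
cv2.imwrite("pics/c6.png",np.hstack([p["img"][:,160:480],cv2.resize(s["img"][90:190,340:440],(400,400))])[:,:,::-1])
E
```

```text
False
 t 30.98 pos [ 533.6 -332.2  220.4] F [ 0.3  0.6 -0.4] w 22.6 g 30.0 q6 -0.51
 t 31.48 pos [ 533.4 -332.   220. ] F [ 1.1  0.2 -0.4] w 22.7 g 30.0 q6 -0.51
card (np.int64(238), array([ -1. ,  14.1, 135.1]), array([  1.8,  44.9, 151.5]))
jaws (np.int64(280), array([-18.9, -12. , 126.4]), array([ 19.8,  10.6, 145. ]))
bulb [[450.0, -318.0, 2.0], [756.0, 63.0, -0.0]] pot [[472.0, -325.0, 1.0]] scoop [[466.0, 257.0, 12.0]]
```

View pics/c6.png

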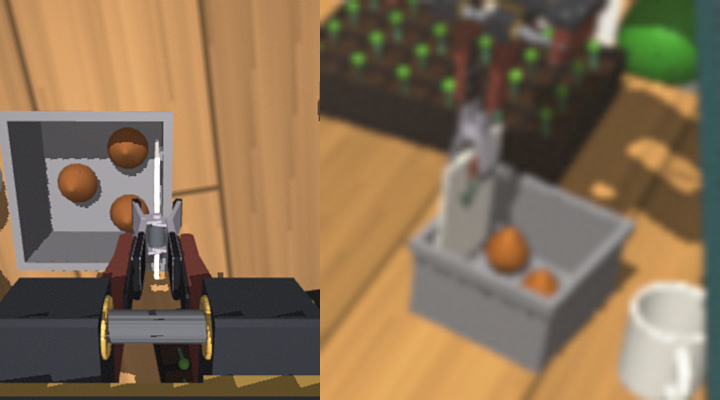

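The wrist view shows the jaws straddling the card at (140,205) and (176,205), with the card between them at column 158. Neither jaw touches it, and the wrist force is near zero. The bulb is in the pot and the scoop in the trug, so I'm handing the job in.

```bash
python3 -c "
from h import *
print(manip.close_job()); st()"
```

```text
the job is handed in; nothing more can be done
None
the job is handed in; nothing more can be done
```

I handed the job in at about 32 s of the 72 s allowed: the scoop is down in the trug, the bulb is in the grey pot, and the clip is still squeezed wide open over the card with a jaw clear on each side; no verdict came back.

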